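Put the finishing kit into its fitted nests

ROBOT

A 7-joint arm with a two-finger parallel gripper is mounted at the origin on the work surface; the furniture and walls round the work are solid. World frame = base frame: x ahead of the robot, y to its left, z up, the work surface at z = 0. Lengths are in m, angles in rad, forces in N, time in s.
With the tool pointing down it reaches from about 0.35 to 0.9 m from the base axis. Payload 7.2 kg.
Tool frame: the origin (TCP) lies at the very end of the fingers, on their centre line; the grasp point (between the pads) lies behind it (r.tcp_to_grasp is the z of the grasp point in the tool frame, in m); z points along the fingers, y is the line along which they close (so a half turn about z gives the same grasp; the last joint's range is limited). The gripper opens to 85 mm and grips with 20 to 120 N. Pads are 22 mm wide; open, the fingers measure 114 mm over their backs; the gripper's body (76 mm by 85 mm) begins 54 mm behind the grasp point. The pads swing forward as they close: fully open they stand 13 mm farther back than shut.
Start: joints at [1.07, 0.411, -0.013, 1.596, 0.006, 1.134, -0.082], TCP at [0.262, -0.567, 0.231] pointing down, gripper open.
Joint ranges: [-2.95, 2.95], [-0.29, 1.99], [-1.47, 1.44], [0.14, 2.54], [-1.03, 4.17], [0.13, 1.85], [-2.86, 2.86]. Speed limits (rad/s): [2.39, 2.39, 3.01, 3.01, 3.14, 3.14, 3.14].

INTERFACE

Orientations are given as a unit quaternion [x, y, z, w].
In Python, from rig import sensors, imaging, sign_off, r gives the robot as it stands.
- The arm moves only by the shell command python3 -m crank 'ROWS' [FORCE]. ROWS is a JSON list of rows, 1 to 5 of them, each of 7 numbers: the finger opening in m, then dx, dy, dz in units of 5 mm, then a rotation vector rx, ry, rz in units of 0.05 rad; each row shifts and turns the commanded pose from where the row before left it, along the tool's axes as they then stand; what a row does not reach is not made up. A row lasts 1/12 s, in which the tool goes at most 0.0417 m and 0.125 rad, less where a joint would pass 70% of its speed; a pose out of reach is approached as far as the arm can. The fingers move at their own pace and stop on an object; FORCE is the grip in N (left out, the last holds). Time passes only in rows, so rows that do not move let the fingers close. It prints the time, the measured TCP pose, the force, the opening and the grip force at its end. Input that does not fit is refused with a message, and nothing moves.
- sensors.get_state(): the state, without advancing time (a new reading comes with each control period).
- imaging.camera(name): name is "side" or "top"; returns a dict with "pixels" (420x560x3 uint8, red, green, blue), "vertical_fov" (degrees; the focal length in pixels is half the picture's height over the tangent of half this angle, whatever the lens; pixels are square), "cx", "cy" (the principal point, pixels), "k1" (the pictures are not rectified: a ray, as slopes to the right and down, at radius r is drawn at 1 + k1 r^2 times it, then the intrinsics apply), "position" and "rotation" of the camera in the world. Camera axes: x right, y up, looking along -z (the intrinsics and any distortion apply to the point x, -y, -z); pixel columns grow to the right and rows downward; lengths in m; the calibration is good to about 2 mm. A picture is of the moment at which its call begins. There is no depth.
- sign_off(): hands the job in; it is judged then, once.
The state is a dict: "clock": time; "joint_pos": joint angles; "joint_velocities": joint speeds; "joint_efforts": joint torques, N m; "ee_pos": TCP position; "tool_rot": TCP orientation; "wrist_force": force on the tool from outside, world axes, zero at the start; "ft_torque": the same for the moment, N m; "gripper_width": finger opening in m; "finger_force": force on a finger pad.
Only numpy, scipy, OpenCV 4.12 (cv2) and the standard library are available. Lean on these libraries where they do the work, as an engineer would, in place of code of your own. Each camera call takes 0.05 s, during which the arm holds its last target. There are 200 camera calls.

TASK

Put the four pieces of the finishing kit away, each in the low wooden nest whose recess is made for its outline: the sanding block, the small pine offcut, the yellow-capped jar and the stepped round box. Each should stand upright, flat on the floor of its own nest, and be let go.

Things in the scene. Friction and masses are not known exactly. Their poses are not given: they have to be found in the camera images.
- sanding_block: Loose dark brown rectangular sanding block, 64 mm (its x) by 100 mm (its y), 36 mm high. Lies flat. Origin: centre of its underside; z up. Grasp across the 64 mm width.
- pine_offcut: Loose pale wooden bar, 35 mm (its x) by 90 mm (its y), 22 mm high. Lies flat. Origin: centre of its underside; z up. Grasp across the 35 mm width.
- cap_jar: Loose small round jar with a yellow cap, 45 mm diameter, 100 mm high, standing. Origin: centre of its underside; z up along its axis.
- turned_box: Loose turned wooden box, closed (the lid does not come off), two steps: lower step 93 mm diameter from 0 to 28 mm, upper step 68 mm diameter from 28 to 55 mm, standing. Origin: centre of its underside; z up along its axis. Grasp the upper step, from above.
- block_nest: Wooden-rimmed nest lined with grey felt, with a rectangular recess 80 mm (its x) by 116 mm (its y), outside 98 by 134 mm: the nest of the sanding block. Fixed to the bench. Floor 4 mm above the bench, rim 9 mm wide with its top 10 mm above the bench, 8 mm of play all round. Origin: centre of its underside, on the bench; z up, y along the recess.
- offcut_nest: Wooden-rimmed nest lined with grey felt, with a narrow rectangular recess 51 mm (its x) by 106 mm (its y), outside 69 by 124 mm: the nest of the pine offcut. Fixed to the bench. Floor 4 mm above the bench, rim 9 mm wide with its top 10 mm above the bench, 8 mm of play all round. Origin: centre of its underside, on the bench; z up, y along the recess.
- jar_nest: Small round wooden-rimmed nest lined with grey felt, recess 61 mm diameter, outside 79 mm diameter: the nest of the jar. Fixed to the bench. Floor 4 mm above the bench, rim 9 mm wide with its top 10 mm above the bench, 8 mm of play all round. Origin: centre of its underside, on the bench; z up.
- box_nest: Large round wooden-rimmed nest lined with grey felt, recess 109 mm diameter, outside 127 mm diameter: the nest of the stepped round box. Fixed to the bench. Floor 4 mm above the bench, rim 9 mm wide with its top 10 mm above the bench, 8 mm of play all round. Origin: centre of its underside, on the bench; z up.
Mind the look-alikes: they are no part of the job. Leave any blue look-alike of the offcut_nest alone.

How it is judged:
At the end, for the whole second after the job is handed in: Each piece is in its own nest, at rest and released: within 14 mm of the nest's centre, underside under 7.5 mm above the bench, upright within 0.1 rad, block and offcut along their recesses within 0.3 rad (either way round) (horizontal distance between sanding_block and block_nest below 0.014 m and z of sanding_block in the frame of block_nest below 0.0075 m and angle between each of sanding_block, pine_offcut, cap_jar, turned_box's own z axis and vertical below 0.1 rad and linear speed of each of sanding_block, pine_offcut, cap_jar, turned_box below 0.02 m/s and angular speed of each of sanding_block, pine_offcut, cap_jar, turned_box below 0.2 rad/s and angle between the y axis of sanding_block and the y axis of block_nest, either way round below 0.3 rad and horizontal distance between pine_offcut and offcut_nest below 0.014 m and z of pine_offcut in the frame of offcut_nest below 0.0075 m and angle between the y axis of pine_offcut and the y axis of offcut_nest, either way round below 0.3 rad and horizontal distance between cap_jar and jar_nest below 0.014 m and z of cap_jar in the frame of jar_nest below 0.0075 m and horizontal distance between turned_box and box_nest below 0.014 m and z of turned_box in the frame of box_nest below 0.0075 m); the robot touches nothing.
It also fails if it takes over 120 s, if anything falls off the work surface, if the arm or the gripper's body presses on something with over 40 N, if the wrist force passes 120 N, or if a joint passes its speed limit or range.

## Working session

There is one attempt and no reset: what is moved stays moved. The work goes in short steps, Python scripts to look and compute and a shell command to move; the robot and the scene stay as the last step left them, time stands still between calls to the robot, and variables do not carry over. Pictures are saved under pics/ and viewed, at most 14 in all, crops included, and the job is handed in when it is done.

```bash
ls; mkdir -p pics; python3 - <<'E'
from rig import sensors, imaging, r
import cv2
print(sensors.get_state(), r.tcp_to_grasp)
for n in("top","side"):
    c=imaging.camera(n); print({k:v for k,v in c.items() if k!="pixels"})
    cv2.imwrite(f"pics/{n}0.png",cv2.resize(c["pixels"][:,:,::-1],(800,600),interpolation=cv2.INTER_CUBIC))
    cv2.imwrite(f"{n}0raw.png",c["pixels"][:,:,::-1])
E
```

```text
pics
{'clock': 0.0, 'joint_pos': array([ 1.06978844,  0.41193697, -0.01271532,  1.59705933,  0.00556044,
        1.13432163, -0.08217584]), 'joint_velocities': array([-0.00079147, -0.00078277,  0.00054393, -0.00121599, -0.00035889,
        0.00098326,  0.00052035]), 'joint_efforts': array([ 1.25989576e-03, -6.00616693e+01,  6.82624653e-01, -2.99407679e+01,
        1.37496609e-02,  1.03802659e-02, -5.00842179e-05]), 'ee_pos': array([ 0.26189641, -0.56691431,  0.2304237 ]), 'tool_rot': array([ 9.76671782e-01,  2.14735923e-01, -2.21868023e-04, -8.15593712e-04]), 'wrist_force': array([0.00868648, 0.20212972, 0.76971724]), 'ft_torque': array([-0.02254081, -0.00453923, -0.02632023]), 'finger_force': 0.0, 'gripper_width': 0.08529295682148934} -0.0187
{'vertical_fov': 45.314681563250765, 'cx': 289.9998795789149, 'cy': 213.64323804948083, 'k1': -0.18669182109014099, 'position': array([ 0.13128934, -0.01775673,  1.63343851]), 'rotation': array([-0.04332753,  0.03766243,  0.70841844, -0.70345404])}
{'vertical_fov': 50.213130969509876, 'cx': 281.3917587072585, 'cy': 208.05560275749218, 'k1': -0.13943564351596052, 'position': array([0.36185959, 0.99613616, 0.84243056]), 'rotation': array([0.00520368, 0.42634636, 0.90426636, 0.02245112])}
```

View pics/top0.png

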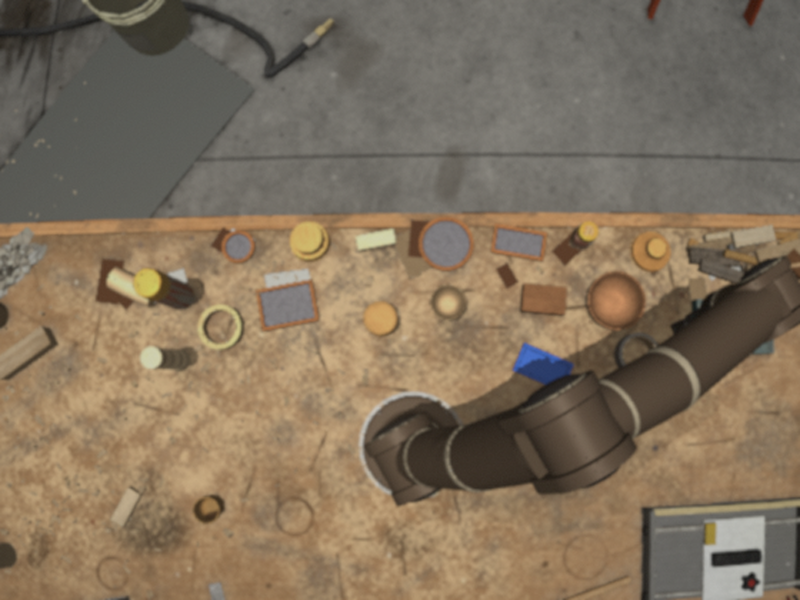

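View pics/side0.png

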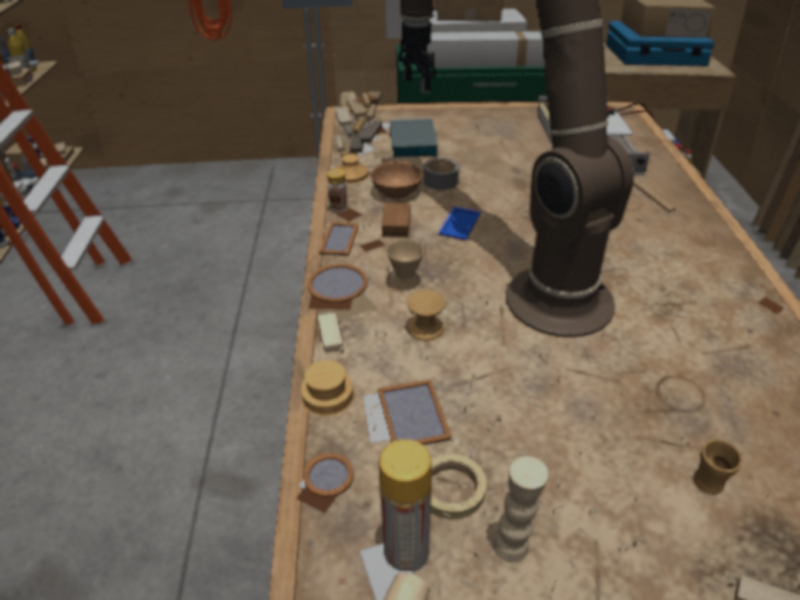

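The top view shows, in 800x600 pixels, the jar nest (238,246), turned box (309,240), block nest (287,305), offcut (376,240), box nest (445,243), offcut nest (518,243), jar (585,235) and sanding block (543,299). The blue decoy is at (543,363). Next I'll rectify crops onto known-height planes for metric reading.

```bash
cat > h.py <<'E'
import numpy as np, cv2
from scipy.spatial.transform import Rotation as R
from rig import imaging, sensors, r
def K(c):
    f=c["pixels"].shape[0]/2/np.tan(np.radians(c["vertical_fov"]/2)); return f
def proj(c,P):
    p=R.from_quat(c["rotation"]).inv().apply(np.asarray(P,float).reshape(-1,3)-c["position"])
    u=p[:,0]/-p[:,2]; v=-p[:,1]/-p[:,2]; d=1+c["k1"]*(u*u+v*v); f=K(c)
    return np.c_[c["cx"]+f*d*u, c["cy"]+f*d*v]
def rect(c,x1,y1,w,h,z,s):
    """metric view of plane z: up=+x, left=+y; top-left corner world (x1,y1), w,h in m, s px/m"""
    H,W=int(h*s),int(w*s); j,i=np.meshgrid(np.arange(W),np.arange(H))
    P=np.stack([x1-i/s,y1-j/s,np.full(i.shape,z)],-1)
    m=proj(c,P).reshape(H,W,2).astype(np.float32)
    return cv2.remap(c["pixels"][:,:,::-1].copy(),m[...,0],m[...,1],cv2.INTER_CUBIC)
def grid(im,x1,y1,s,d=.05):
    for x in np.arange(-1,1,d):
        i=int(round((x1-x)*s)); 
        if 0<=i<im.shape[0]: im[i]=(im[i]*.6).astype(np.uint8); cv2.putText(im,f"{x:.2f}",(0,i-2),0,.4,(0,255,255))
    for y in np.arange(-1,1,d):
        j=int(round((y1-y)*s))
        if 0<=j<im.shape[1]: im[:,j]=(im[:,j]*.6).astype(np.uint8); cv2.putText(im,f"{y:.2f}",(j+2,10),0,.4,(0,255,255))
    return im
def lift(c,x,y,z0,z):
    """world xy at height z of point read as (x,y) in plane z0"""
    C=c["position"]; return C[:2]+(np.array([x,y])-C[:2])*(C[2]-z)/(C[2]-z0)
def state():
    s=sensors.get_state(); return s
E
python3 - <<'E'
from h import *
c=imaging.camera("top"); np.save("top0.npy",c,allow_pickle=True)
for k,y1 in(("L",.45),("R",.05)):
    cv2.imwrite(f"pics/r{k}.png",grid(rect(c,.60,y1,.45,.30,.01,1700),.60,y1,1700))
print(c["position"])
E
```

```text
[ 0.13128934 -0.01775673  1.63343851]
```

View pics/rL.png

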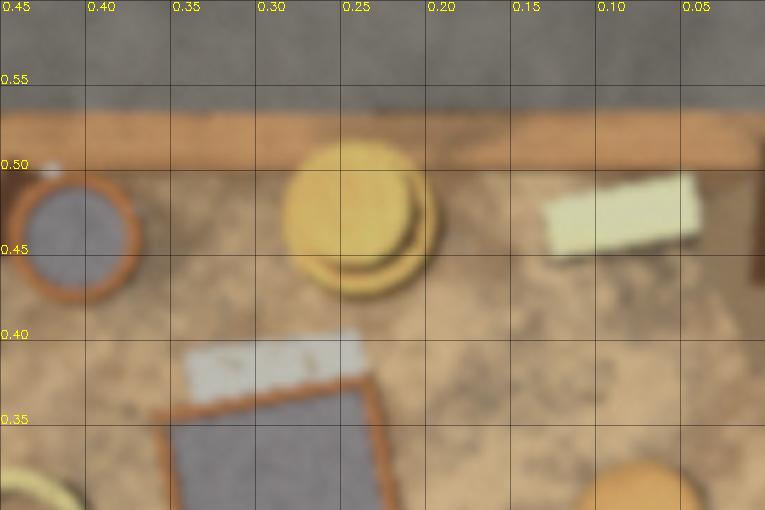

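View pics/rR.png

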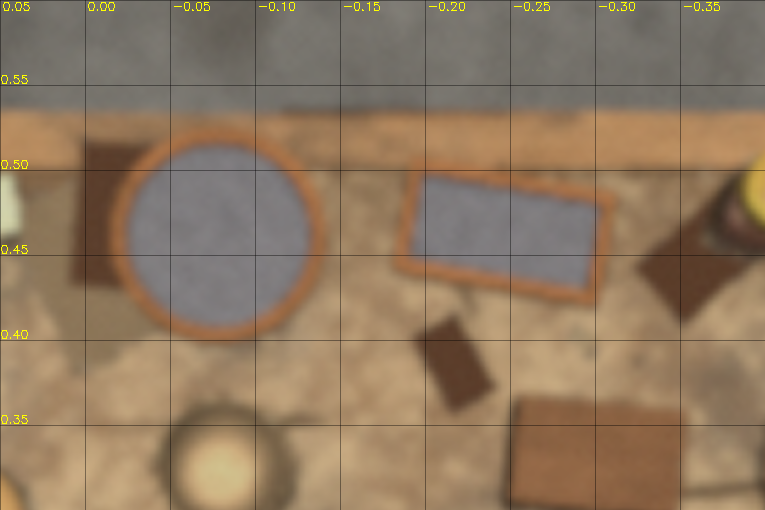

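The crops show the jar nest at about (75,238), turned box (358,217), offcut (623,214), box nest (218,233) and offcut nest (505,233). Sizes match the specs. I'll refine by segmentation at the right heights, with one overlay picture to check.

```bash
cat > m.py <<'E'
from h import *
S=2000
def rel(c,x,y,z,half,fn):
    x1,y1=x+half,y+half; im=rect(c,x1,y1,2*half,2*half,z,S)
    a=cv2.GaussianBlur(im,(0,0),3).astype(int); B,G,Rr=a[...,0],a[...,1],a[...,2]
    ch=fn(B,G,Rr); ch=np.clip(ch,0,255).astype(np.uint8)
    t,m=cv2.threshold(ch,0,255,cv2.THRESH_OTSU)
    cs,_=cv2.findContours(m,cv2.RETR_EXTERNAL,cv2.CHAIN_APPROX_NONE)
    ctr=np.array([half*S]*2)
    k=max(cs,key=lambda q:cv2.contourArea(q)*(cv2.pointPolygonTest(q,(half*S,half*S),False)>=0)+cv2.contourArea(q)*1e-3)
    k=cv2.convexHull(k); cv2.drawContours(im,[k],-1,(0,0,255),1)
    (px,py),(w,h),ang=cv2.minAreaRect(k); (ex,ey),rad=cv2.minEnclosingCircle(k)
    b=cv2.boxPoints(((px,py),(w,h),ang)); e=[b[1]-b[0],b[2]-b[1]]; e=max(e,key=np.linalg.norm)
    th=np.degrees(np.arctan2(-e[0],-e[1]))  # long axis dir in world: dx=-row, dy=-col
    th=(th+180)%180   # angle from world x
    return dict(c=(round(x1-py/S,4),round(y1-px/S,4)),wh=(round(w/S*1e3,1),round(h/S*1e3,1)),th=round(th,1),circ=(round(x1-ey/S,4),round(y1-ex/S,4),round(rad*2e3/S,1))),im
E
python3 - <<'E'
from m import *
c=np.load("top0.npy",allow_pickle=True).item()
felt=lambda B,G,R:128+2*(B-R)
L=[("jar_nest",.46,.406,.004,.045,felt),("block_nest",.315,.285,.004,.085,felt),("box_nest",.463,-.078,.004,.064,felt),("offcut_nest",.463,-.247,.004,.062,felt),
("offcut",.472,.083,.022,.06,lambda B,G,R:B),("block",.33,-.295,.036,.075,lambda B,G,R:255-G),
("box",.47,.237,.0,.06,lambda B,G,R:2*(R-B)),("jar",.48,-.36,.1,.05,lambda B,G,R:2*(G-B))]
out=[]
for n,*a in L:
    d,im=rel(c,*a); print(n,d); im=cv2.resize(im,(200,200)); cv2.putText(im,n,(2,12),0,.45,(0,255,255)); out.append(im)
cv2.imwrite("pics/seg.png",np.vstack([np.hstack(out[:4]),np.hstack(out[4:])]))
E
```

```text
jar_nest {'c': (0.4616, 0.4079), 'wh': (56.6, 56.9), 'th': np.float32(135.0), 'circ': (0.4617, 0.4077, 57.6)}
block_nest {'c': (0.323, 0.289), 'wh': (78.8, 114.9), 'th': np.float32(100.5), 'circ': (0.3233, 0.2893, 134.7)}
box_nest {'c': (0.463, -0.0785), 'wh': (104.7, 104.7), 'th': np.float32(135.0), 'circ': (0.4632, -0.0785, 106.4)}
offcut_nest {'c': (0.4655, -0.2476), 'wh': (105.1, 49.1), 'th': np.float32(80.2), 'circ': (0.4653, -0.2475, 112.1)}
offcut {'c': (0.4717, 0.0853), 'wh': (36.4, 92.8), 'th': np.float32(99.9), 'circ': (0.472, 0.086, 94.8)}
block {'c': (0.3176, -0.3004), 'wh': (139.0, 88.7), 'th': np.float32(88.1), 'circ': (0.3141, -0.2999, 140.2)}
box {'c': (0.4803, 0.2467), 'wh': (99.5, 100.5), 'th': np.float32(90.0), 'circ': (0.4852, 0.2545, 123.5)}
jar {'c': (0.478, -0.3598), 'wh': (63.0, 99.5), 'th': np.float32(90.0), 'circ': (0.4793, -0.3595, 116.0)}
```

View pics/seg.png

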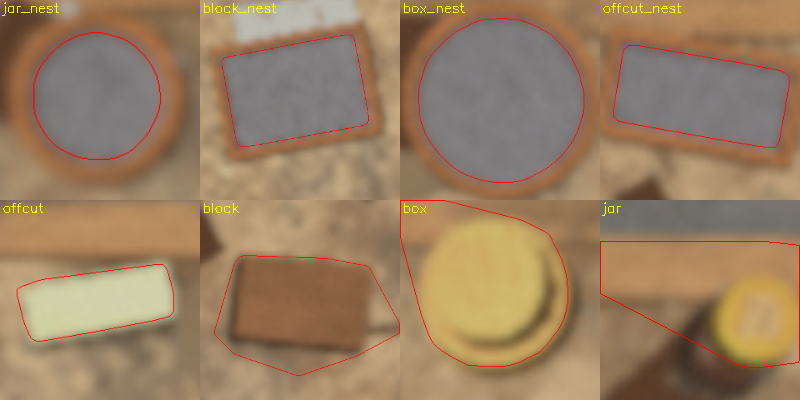

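The nests and offcut fit their sizes: axes are at 100° (block nest), 80° (offcut nest) and 100° (offcut) from world x. From the tiles I read the sanding block at (0.328,-0.297), axis 86.5°; the box at (0.470,0.238); and the jar at about (0.470,-0.389). I'll turn the tool so its y lies across the block, then get deltas.

The manual's scale: shifts go in units of 5 mm and turns go in units of 0.05 rad. Converting my numbers, -0.12 rad is -2.4.

```bash
cat > d.py <<'E'
"""d.py x y z yawY : tool-axis deltas to a pointing-down pose with tool y at yawY deg (mod 180) from world x"""
import sys
from h import *
x,y,z,a=map(float,sys.argv[1:5]); s=state(); q=R.from_quat(s["tool_rot"]); M=q.as_matrix()
cur=np.degrees(np.arctan2(M[1,1],M[0,1])); da=(a-cur+90)%180-90; t=np.radians(cur+da)
T=np.c_[[-np.sin(t),np.cos(t),0],[np.cos(t),np.sin(t),0],[0,0,-1]]
rv=(q.inv()*R.from_matrix(T)).as_rotvec()
p=np.array([x,y,z])-s["ee_pos"]
print("t",round(s["clock"],2),"p",s["ee_pos"].round(4),"yawY",cur.round(1),"d_now",(M.T@p).round(4),"rv",rv.round(3),"d_after_rot",(T.T@p).round(4),"F",s["wrist_force"].round(1),"w",round(s["gripper_width"],4),"gf",round(s["finger_force"],1))
E
python3 d.py .328 -.297 .2 -3.5
python3 -m crank '[[0.085,0,0,0,0,0,-2.4],[0.085,0,0,0,0,0,-2.4],[0.085,0,0,0,0,0,-2.4],[0.085,0,0,0,0,0,-2.4],[0.085,0,0,0,0,0,-2.4]]' 40
python3 -m crank '[[0.085,0,0,0,0,0,-2.4],[0.085,0,0,0,0,0,-2.4],[0.085,0,0,0,0,0,-2.4],[0.085,0,0,0,0,0,-2.34],[0.085,0,0,0,0,0,0]]'
python3 d.py .328 -.297 .2 -3.5
python3 - <<'E'
from h import *
c=imaging.camera("side"); print(c["position"])
# ground points from side-view readings (800x600 scale)
def ray(c,u,v):
    from scipy.optimize import fsolve
    return fsolve(lambda g: proj(c,[[g[0],g[1],0]])[0]-[u*.7,v*.7],[.4,.2])
for n,u,v in [("can",405,562),("peg",515,552),("jar_nest chk",328,476),("goblet",425,332),("cup",404,276),("bowl",396,190)]: print(n,ray(c,u,v).round(3))
E
```

```text
t 0.15 p [ 0.262  -0.567   0.2307] yawY -65.2 d_now [ 0.1732 -0.2174  0.0309] rv [-1.000e-03 -1.000e-03 -1.077e+00] d_after_rot [0.2736 0.0494 0.0307] F [ 0.6 -0.1 -0.3] w 0.0855 gf 0.0
clock: 0.57
ee_pos: [0.262, -0.5672, 0.2309]
tool_rot: [0.868, 0.496, -0.0, -0.0]
wrist_force: [0.2, -0.2, 0.6]
gripper_width: 0.0849
finger_force: 0.0
clock: 0.98
ee_pos: [0.2619, -0.5672, 0.2309]
tool_rot: [0.727, 0.687, 0.0, -0.0]
wrist_force: [-0.6, -0.3, 0.1]
gripper_width: 0.0851
finger_force: 0.0
t 0.98 p [ 0.2619 -0.5672  0.2309] yawY -3.2 d_now [0.2735 0.0509 0.0311] rv [-0.    -0.001  0.005] d_after_rot [0.2738 0.0495 0.0309] F [-0.6 -0.3  0.1] w 0.0851 gf 0.0
[0.36185959 0.99613616 0.84243056]
can [0.346 0.558]
peg [0.19  0.552]
jar_nest chk [0.459 0.408]
goblet [0.284 0.084]
cup [ 0.316 -0.096]
bowl [ 0.32  -0.464]
```

```bash
python3 -m crank '[[0.085,6.8,1.2,0.8,0,0,0],[0.085,6.8,1.2,0.8,0,0,0],[0.085,6.8,1.2,0.8,0,0,0],[0.085,6.8,1.2,0.8,0,0,0],[0.085,6.8,1.2,0.8,0,0,0]]' | head -2
python3 -m crank '[[0.085,6.8,1.2,0.8,0,0,0],[0.085,6.8,1.2,0.8,0,0,0],[0.085,6.8,1.2,0.8,0,0,0],[0.085,0,0,0,0,0,0],[0.085,0,0,0,0,0,0]]' | head -2
python3 d.py .328 -.297 .013 -3.5
```

```text
clock: 1.45
ee_pos: [0.3025, -0.3979, 0.211]
clock: 1.87
ee_pos: [0.3271, -0.2973, 0.1995]
t 1.87 p [ 0.3271 -0.2973  0.1995] yawY -3.5 d_now [0.0004 0.0009 0.1865] rv [ 0.  0. -0.] d_after_rot [0.0004 0.0009 0.1865] F [-0.  -0.2 -0.1] w 0.085 gf 0.0
```

To row units: 0.036 m is 7.2, 0.03 m is 6.

```bash
python3 -m crank '[[0.085,0,0,7.2,0,0,0],[0.085,0,0,7.2,0,0,0],[0.085,0,0,7.2,0,0,0],[0.085,0,0,6,0,0,0],[0.085,0,0,2,0,0,0]]' | head -2
python3 -m crank '[[0.085,0,0,2.6,0,0,0],[0.085,0,0,2.6,0,0,0],[0.085,0,0,2.5,0,0,0],[0.085,0,0,0,0,0,0]]'
python3 -m crank '[[0.05,0,0,0,0,0,0],[0.05,0,0,0,0,0,0],[0.05,0,0,0,0,0,0],[0.05,0,0,0,0,0,0],[0.05,0,0,0,0,0,0]]'
python3 -m crank '[[0.05,0,0,0,0,0,0],[0.05,0,0,0,0,0,0],[0.05,0,0,0,0,0,0]]' | tail -3
```

```text
clock: 2.28
ee_pos: [0.3244, -0.2986, 0.0478]
clock: 2.62
ee_pos: [0.3259, -0.2994, 0.0117]
tool_rot: [0.729, 0.684, -0.0, -0.001]
wrist_force: [-0.3, 0.3, -0.3]
gripper_width: 0.0849
finger_force: 0.0
clock: 3.03
ee_pos: [0.3271, -0.2998, 0.0141]
tool_rot: [0.729, 0.685, -0.0, 0.001]
wrist_force: [-1.7, -0.8, 8.1]
gripper_width: 0.0635
finger_force: 44.5
wrist_force: [-1.3, 0.1, 7.6]
gripper_width: 0.0629
finger_force: 44.5
```

To row units: -0.035 m is -7, -0.03 m is -6.

```bash
python3 -m crank '[[0.05,0,0,-2,0,0,0],[0.05,0,0,-4,0,0,0],[0.05,0,0,-6,0,0,0],[0.05,0,0,-7,0,0,0],[0.05,0,0,-7,0,0,0]]'
python3 -m crank '[[0.05,0,0,-7,0,0,0],[0.05,0,0,-7,0,0,0],[0.05,0,0,0,0,0,0]]' | head -2
python3 - <<'E'
from h import *
c=imaging.camera("side"); p=proj(c,sensors.get_state()["ee_pos"])[0].astype(int); print(p)
im=c["pixels"][max(p[1]-80,0):p[1]+70,max(p[0]-100,0):p[0]+100,::-1]; cv2.imwrite("pics/g1.png",cv2.resize(im,None,fx=4,fy=4,interpolation=2))
E
python3 d.py .42 0 .22 -3.5;python3 d.py .323 .289 .22 10
```

```text
clock: 3.7
ee_pos: [0.3262, -0.2981, 0.1449]
tool_rot: [0.728, 0.685, 0.0, -0.0]
wrist_force: [0.4, -1.5, -0.9]
gripper_width: 0.0636
finger_force: 44.3
clock: 3.95
ee_pos: [0.3293, -0.3005, 0.2201]
[275  99]
t 4.0 p [ 0.3282 -0.3     0.2171] yawY -3.5 d_now [ 0.3051  0.0732 -0.0041] rv [ 0.006  0.005 -0.   ] d_after_rot [ 0.3051  0.0733 -0.0029] F [-0.  -0.4 -1.4] w 0.063 gf 44.4
t 4.0 p [ 0.3282 -0.3     0.2171] yawY -3.5 d_now [ 0.5876 -0.0413 -0.0063] rv [ 0.005  0.006 -0.236] d_after_rot [ 0.581   0.0971 -0.0029] F [-0.  -0.4 -1.4] w 0.063 gf 44.4
```

View pics/g1.png

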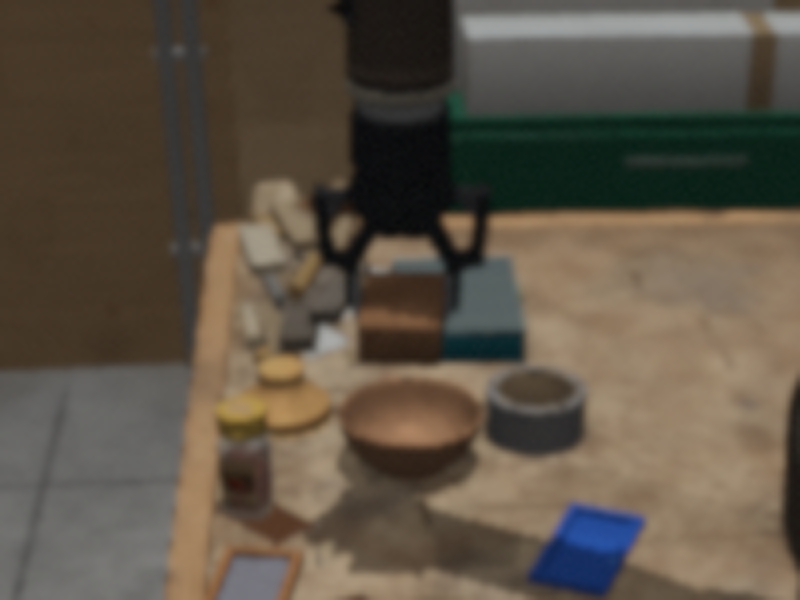

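The block hangs level between the pads, with the tips (y≈310) well above its underside (y≈358). I'll carry it to its nest.

To row units: 0.038 m is 7.6, 0.009 m is 1.8.

```bash
python3 -m crank '[[0.05,7.6,1.8,0,0,0,0],[0.05,7.6,1.8,0,0,0,0],[0.05,7.6,1.8,0,0,0,0],[0.05,7.6,1.8,0,0,0,0],[0.05,7.6,1.8,0,0,0,0]]' | head -2
python3 -m crank '[[0.05,7.6,1.8,0,0,0,0],[0.05,7.6,1.8,0,0,0,0],[0.05,7.6,1.8,0,0,0,0],[0.05,0,0,0,0,0,-2.36],[0.05,0,0,0,0,0,-2.36]]' | head -2
python3 d.py .323 .289 .217 10
```

```text
clock: 4.42
ee_pos: [0.3823, -0.11, 0.2123]
clock: 4.83
ee_pos: [0.4165, 0.0031, 0.2122]
t 4.83 p [0.4165 0.0031 0.2122] yawY 10.6 d_now [ 0.2982 -0.0394 -0.0044] rv [-0.001 -0.001  0.01 ] d_after_rot [ 0.2977 -0.0425 -0.0048] F [-0.1 -0.  -1.7] w 0.0632 gf 44.4
```

To row units: 0.037 m is 7.4, -0.005 m is -1.

```bash
python3 -m crank '[[0.05,7.4,-1,0,0,0,0],[0.05,7.4,-1,0,0,0,0],[0.05,7.4,-1,0,0,0,0],[0.05,7.4,-1,0,0,0,0],[0.05,7.4,-1,0,0,0,0]]' | head -2
python3 -m crank '[[0.05,7.4,-1,0,0,0,0],[0.05,7.4,-1,0,0,0,0],[0.05,7.4,-1,0,0,0,0],[0.05,0,0,0,0,0,0],[0.05,0,0,0,0,0,0]]' | head -2
python3 d.py .323 .289 .019 10
```

```text
clock: 5.25
ee_pos: [0.3586, 0.179, 0.2123]
clock: 5.67
ee_pos: [0.3241, 0.2864, 0.2122]
t 5.67 p [0.3241 0.2864 0.2122] yawY 10.4 d_now [ 0.0027 -0.0002  0.1932] rv [-0.002 -0.     0.006] d_after_rot [ 0.0027 -0.0006  0.1932] F [-0.5 -0.5 -0.9] w 0.0631 gf 44.4
```

To row units: 0.001 m is 0.2, 0.036 m is 7.2.

```bash
python3 -m crank '[[0.05,0.2,0,7.2,0,0,0],[0.05,0,0,7.2,0,0,0],[0.05,0,0,7.2,0,0,0],[0.05,0,0,6,0,0,0],[0.05,0,0,4,0,0,0]]' | head -2
python3 -m crank '[[0.05,0,0,3,0,0,0],[0.05,0,0,2.2,0,0,0],[0.05,0,0,1,0,0,0],[0.05,0,0,0.4,0,0,0],[0.05,0,0,0,0,0,0]]'
python3 -m crank '[[0.05,0,0,0.4,0,0,0],[0.05,0,0,0,0,0,0]]'|head -4
python3 d.py .323 .289 .018 10
```

```text
clock: 6.08
ee_pos: [0.325, 0.2826, 0.0517]
clock: 6.5
ee_pos: [0.3261, 0.2849, 0.0217]
tool_rot: [0.643, 0.766, -0.0, 0.0]
wrist_force: [0.2, 0.6, -0.1]
gripper_width: 0.063
finger_force: 44.3
clock: 6.67
ee_pos: [0.3264, 0.2856, 0.0202]
tool_rot: [0.643, 0.766, 0.0, 0.0]
wrist_force: [-0.3, 1.0, -1.2]
t 6.67 p [0.3264 0.2856 0.0202] yawY 10.0 d_now [ 0.0039 -0.0028  0.0022] rv [ 0.001 -0.    -0.   ] d_after_rot [ 0.0039 -0.0028  0.0022] F [-0.3  1.  -1.2] w 0.0635 gf 44.3
```

To row units: -0.002 m is -0.4, 0.002 m is 0.4.

```bash
python3 -m crank '[[0.05,0.4,-0.4,0.2,0,0,0],[0.05,0,0,0.4,0,0,0],[0.05,0,0,0.2,0,0,0],[0.05,0,0,0,0,0,0]]'|head -4
python3 -m crank '[[0.085,0,0,0,0,0,0],[0.085,0,0,0,0,0,0],[0.085,0,0,0,0,0,0],[0.085,0,0,0,0,0,0],[0.085,0,0,0,0,0,0]]'
python3 -m crank '[[0.085,0,0,-4,0,0,0],[0.085,0,0,-6,0,0,0],[0.085,0,0,-6,0,0,0],[0.085,0,0,-6,0,0,0],[0.085,0,0,-6,0,0,0]]'|head -2
python3 -m crank '[[0.085,0,0,-6,0,0,0],[0.085,0,0,-4,0,0,0],[0.085,0,0,0,0,0,0]]'|head -2
python3 d.py .470 .238 .2 10
```

```text
clock: 7.0
ee_pos: [0.3237, 0.2879, 0.0179]
tool_rot: [0.642, 0.766, 0.001, 0.001]
wrist_force: [-6.7, -7.6, 37.6]
clock: 7.42
ee_pos: [0.3235, 0.2873, 0.0157]
tool_rot: [0.643, 0.766, -0.0, -0.0]
wrist_force: [-0.6, 0.6, 0.0]
gripper_width: 0.085
finger_force: 0.0
clock: 7.83
ee_pos: [0.323, 0.2873, 0.1569]
clock: 8.08
ee_pos: [0.325, 0.289, 0.2094]
t 8.08 p [0.325  0.289  0.2094] yawY 10.0 d_now [-0.0755  0.1339  0.01  ] rv [ 0.006 -0.002  0.   ] d_after_rot [-0.0754  0.134   0.0094] F [ 0.4  0.5 -0.6] w 0.0854 gf 0.0
```

```bash
python3 -m crank '[[0.085,-3.8,6.6,0.4,0,0,0],[0.085,-3.8,6.6,0.4,0,0,0],[0.085,-3.8,6.6,0.4,0,0,0],[0.085,-3.6,6.8,0.4,0,0,0],[0.085,0,0,0,0,0,0]]'|head -2
python3 -m crank '[[0.085,0,0,7.2,0,0,0],[0.085,0,0,7.2,0,0,0],[0.085,0,0,7.2,0,0,0],[0.085,0,0,0,0,0,0],[0.085,0,0,0,0,0,0]]'|head -2
python3 - <<'E'
from h import *
P=sensors.get_state()["ee_pos"]
for n in("side","top"):
    c=imaging.camera(n); p=proj(c,P)[0].astype(int); print(p)
    im=c["pixels"][max(p[1]-50,0):p[1]+100,max(p[0]-50,0):p[0]+50,::-1]; a=cv2.resize(im,(400,600),interpolation=2)
    b=a if n=="side" else np.hstack([b,a])
cv2.imwrite("pics/g2.png",b)
E
python3 d.py .470 .238 .03 10
```

```text
clock: 8.5
ee_pos: [0.474, 0.232, 0.1957]
clock: 8.92
ee_pos: [0.4659, 0.2363, 0.0883]
[226 251]
[212 164]
t 9.02 p [0.468  0.2377 0.0913] yawY 10.1 d_now [-0.0001  0.0019  0.0613] rv [ 0.001 -0.001  0.001] d_after_rot [-0.0001  0.002   0.0613] F [-0.5  0.2  0.3] w 0.0849 gf 0.0
```

View pics/g2.png

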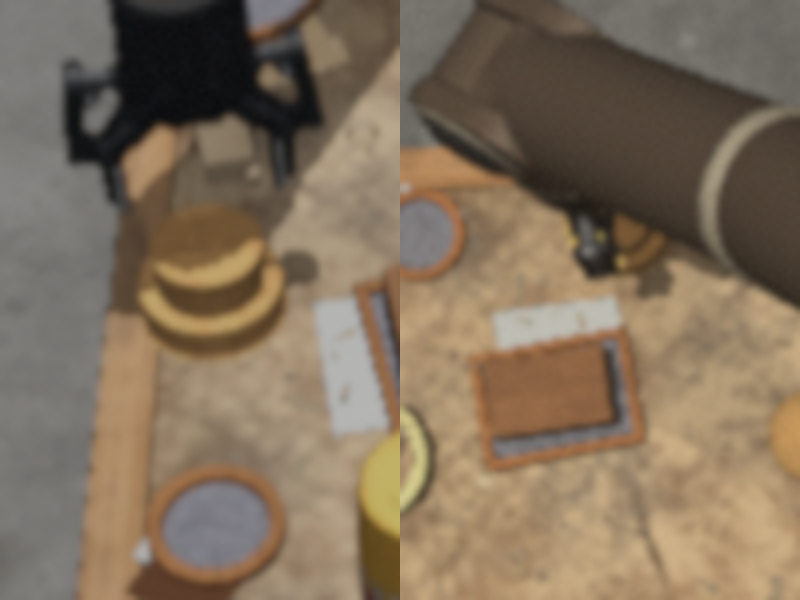

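The block sits inside its nest rim (right half, about 550,390). The open fingers (left half, x≈120 and 280) straddle the box's upper step (152–265), so I'll descend.

```bash
python3 -m crank '[[0.085,0,0.2,5,0,0,0],[0.085,0,0,4,0,0,0],[0.085,0,0,2,0,0,0],[0.085,0,0,1,0,0,0],[0.085,0,0,0,0,0,0]]'|head -4
python3 -m crank '[[0.05,0,0,0,0,0,0],[0.05,0,0,0,0,0,0],[0.05,0,0,0,0,0,0],[0.05,0,0,0,0,0,0],[0.05,0,0,0,0,0,0]]'
python3 -m crank '[[0.05,0,0,-2,0,0,0],[0.05,0,0,-6,0,0,0],[0.05,0,0,-7,0,0,0],[0.05,0,0,-7,0,0,0],[0.05,0,0,-4,0,0,0]]'
python3 d.py .463 -.0785 .16 10
```

```text
clock: 9.43
ee_pos: [0.4689, 0.2371, 0.0303]
tool_rot: [0.643, 0.766, 0.0, 0.0]
wrist_force: [-0.1, -0.2, -0.2]
clock: 9.85
ee_pos: [0.4691, 0.2374, 0.0316]
tool_rot: [0.643, 0.766, 0.001, 0.001]
wrist_force: [-3.2, -1.7, 8.3]
gripper_width: 0.0666
finger_force: 42.7
clock: 10.27
ee_pos: [0.4693, 0.2381, 0.1644]
tool_rot: [0.642, 0.766, 0.002, 0.001]
wrist_force: [1.0, 1.5, -2.6]
gripper_width: 0.0657
finger_force: 46.3
t 10.27 p [0.4693 0.2381 0.1644] yawY 10.1 d_now [-0.3106 -0.0616  0.0037] rv [ 0.004 -0.001  0.001] d_after_rot [-0.3107 -0.0612  0.0044] F [ 1.   1.5 -2.6] w 0.0657 gf 46.3
```

To row units: -0.035 m is -7, -0.007 m is -1.4.

```bash
python3 -m crank '[[0.05,-7,-1.4,0,0,0,0],[0.05,-7,-1.4,0,0,0,0],[0.05,-7,-1.4,0,0,0,0],[0.05,-7,-1.4,0,0,0,0],[0.05,-7,-1.4,0,0,0,0]]'|head -2
python3 -m crank '[[0.05,-7,-1.4,0,0,0,0],[0.05,-7,-1.4,0,0,0,0],[0.05,-7,-1.4,0,0,0,0],[0.05,-6,-1.2,0,0,0,0],[0.05,0,0,0,0,0,0]]'
python3 -m crank '[[0.05,0,0,5,0,0,0],[0.05,0,0,5,0,0,0],[0.05,0,0,5,0,0,0],[0.05,0,0,4,0,0,0],[0.05,0,0,0,0,0,0]]'|head -2
python3 d.py .463 -.0785 .036 10
```

```text
clock: 10.68
ee_pos: [0.4643, 0.0569, 0.1609]
clock: 11.1
ee_pos: [0.4608, -0.0862, 0.1603]
tool_rot: [0.646, 0.764, -0.001, 0.001]
wrist_force: [1.0, -0.1, -1.5]
gripper_width: 0.0665
finger_force: 46.2
clock: 11.52
ee_pos: [0.4594, -0.0789, 0.0626]
t 11.52 p [ 0.4594 -0.0789  0.0626] yawY 10.0 d_now [-0.0003  0.0037  0.0266] rv [-0.004 -0.002  0.001] d_after_rot [-0.0003  0.0036  0.0266] F [-0.7 -0.1 -3. ] w 0.0665 gf 46.3
```

```bash
python3 -m crank '[[0.05,0,0.6,2.4,0,0,0],[0.05,0,0,1.6,0,0,0],[0.05,0,0,0.6,0,0,0],[0.05,0,0,0.2,0,0,0],[0.05,0,0,0,0,0,0]]'|head -4
python3 d.py .463 -.0785 .035 10
python3 -m crank '[[0.05,0,0,0.3,0,0,0],[0.05,0,0,0,0,0,0],[0.05,0,0,0,0,0,0]]'|head -4
python3 d.py .463 -.0785 .035 10
```

```text
clock: 11.93
ee_pos: [0.4647, -0.0787, 0.0411]
tool_rot: [0.643, 0.766, 0.0, 0.0]
wrist_force: [0.5, -1.0, -3.0]
t 11.93 p [ 0.4647 -0.0787  0.0411] yawY 10.0 d_now [ 0.0005 -0.0016  0.0061] rv [0.    0.    0.001] d_after_rot [ 0.0005 -0.0016  0.0061] F [ 0.5 -1.  -3. ] w 0.0662 gf 46.3
clock: 12.18
ee_pos: [0.4647, -0.0788, 0.0396]
tool_rot: [0.643, 0.766, 0.0, 0.0]
wrist_force: [0.1, -0.1, -2.6]
t 12.18 p [ 0.4647 -0.0788  0.0396] yawY 10.0 d_now [ 0.0006 -0.0016  0.0046] rv [0. 0. 0.] d_after_rot [ 0.0006 -0.0016  0.0046] F [ 0.1 -0.1 -2.6] w 0.0662 gf 46.3
```

To row units: 0.0015 m is 0.3.

```bash
python3 -m crank '[[0.05,0,0,0.3,0,0,0],[0.05,0,0,0.3,0,0,0],[0.05,0,0,0,0,0,0]]'|head -4
python3 -m crank '[[0.05,0,0,0.2,0,0,0],[0.05,0,0,0,0,0,0]]'|head -4
python3 -m crank '[[0.085,0,0,0,0,0,0],[0.085,0,0,0,0,0,0],[0.085,0,0,0,0,0,0],[0.085,0,0,0,0,0,0],[0.085,0,0,0,0,0,0]]'
python3 -m crank '[[0.085,0,0,-4,0,0,0],[0.085,0,0,-6,0,0,0],[0.085,0,0,-6,0,0,0],[0.085,0,0,-6,0,0,0],[0.085,0,0,-4,0,0,0]]'|head -2
python3 d.py .4717 .0853 .16 9.9
```

```text
clock: 12.43
ee_pos: [0.4643, -0.0788, 0.0361]
tool_rot: [0.643, 0.766, -0.0, -0.0]
wrist_force: [-0.3, 0.5, -2.7]
clock: 12.6
ee_pos: [0.4644, -0.0787, 0.0357]
tool_rot: [0.643, 0.766, -0.0, 0.0]
wrist_force: [-3.5, 0.2, 6.0]
clock: 13.02
ee_pos: [0.4645, -0.0787, 0.0353]
tool_rot: [0.643, 0.766, 0.0, 0.0]
wrist_force: [0.4, -0.4, -0.2]
gripper_width: 0.0851
finger_force: 0.0
clock: 13.43
ee_pos: [0.4652, -0.0784, 0.1678]
t 13.43 p [ 0.4652 -0.0784  0.1678] yawY 10.1 d_now [0.1601 0.035  0.0077] rv [0.002 0.001 0.003] d_after_rot [0.1601 0.0346 0.0078] F [ 0.8 -1.  -0.5] w 0.0848 gf 0.0
```

To row units: 0.032 m is 6.4, 0.007 m is 1.4.

```bash
python3 -m crank '[[0.085,6.4,1.4,0,0,0,0],[0.085,6.4,1.4,0,0,0,0],[0.085,6.4,1.4,0,0,0,0],[0.085,6.4,1.4,0,0,0,0],[0.085,6.4,1.4,0,0,0,0]]'|head -2
python3 -m crank '[[0.085,0,0,7,0,0,0],[0.085,0,0,7,0,0,0],[0.085,0,0,6,0,0,0],[0.085,0,0,4,0,0,0],[0.085,0,0,0,0,0,0]]'|head -2
python3 d.py .4717 .0853 .008 9.9
python3 - <<'E'
from h import *
P=sensors.get_state()["ee_pos"]
for n in("side","top"):
    c=imaging.camera(n); p=proj(c,P)[0].astype(int)
    im=c["pixels"][max(p[1]-75,0):p[1]+75,max(p[0]-50,0):p[0]+50,::-1]; a=cv2.resize(im,(400,600),interpolation=2)
    b=a if n=="side" else np.hstack([b,a])
cv2.imwrite("pics/g3.png",b)
E
```

```text
clock: 13.85
ee_pos: [0.4709, 0.0862, 0.1654]
clock: 14.27
ee_pos: [0.4684, 0.0845, 0.0418]
t 14.27 p [0.4684 0.0845 0.0418] yawY 10.1 d_now [0.0002 0.0036 0.0338] rv [-0.006 -0.     0.003] d_after_rot [0.0002 0.0034 0.0338] F [-1.2  0.5 -0.2] w 0.0853 gf 0.0
```

View pics/g3.png

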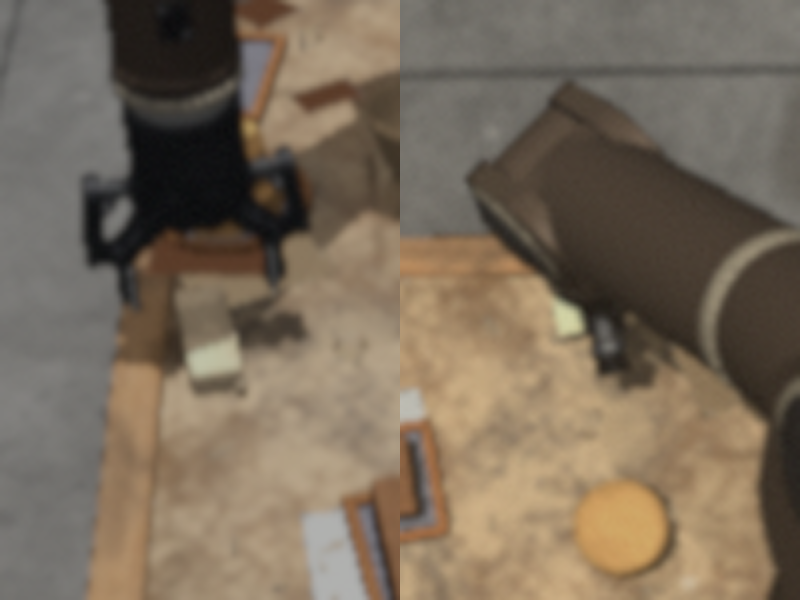

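The offcut (left half, about 207,330) lies centred between the open fingers (x≈130 and 275).

```bash
python3 -m crank '[[0.085,0,0.2,3,0,0,0],[0.085,0,0,2,0,0,0],[0.085,0,0,1,0,0,0],[0.085,0,0,0.3,0,0,0],[0.085,0,0,0,0,0,0]]'|head -4
python3 -m crank '[[0.02,0,0,0,0,0,0],[0.02,0,0,0,0,0,0],[0.02,0,0,0,0,0,0],[0.02,0,0,0,0,0,0],[0.02,0,0,0,0,0,0]]'
python3 -m crank '[[0.02,0,0,0,0,0,0],[0.02,0,0,0,0,0,0],[0.02,0,0,0,0,0,0],[0.02,0,0,0,0,0,0]]'
python3 d.py .4717 .0853 .008 9.9
```

```text
clock: 14.78
ee_pos: [0.4722, 0.0851, 0.0141]
tool_rot: [0.643, 0.766, 0.0, 0.0]
wrist_force: [0.0, 0.2, 0.5]
clock: 15.2
ee_pos: [0.4722, 0.0851, 0.0143]
tool_rot: [0.643, 0.766, -0.0, 0.0]
wrist_force: [-0.6, -0.7, 5.0]
gripper_width: 0.0337
finger_force: 39.4
clock: 15.53
ee_pos: [0.4722, 0.0851, 0.0143]
tool_rot: [0.643, 0.766, -0.0, 0.0]
wrist_force: [-1.8, -0.3, 6.1]
gripper_width: 0.0335
finger_force: 39.6
t 15.53 p [0.4722 0.0851 0.0143] yawY 10.0 d_now [ 0.0003 -0.0004  0.0063] rv [0.    0.001 0.002] d_after_rot [ 0.0003 -0.0004  0.0063] F [-1.8 -0.3  6.1] w 0.0335 gf 39.6
```

To row units: 0.003 m is 0.6, 0.002 m is 0.4.

```bash
python3 -m crank '[[0.06,0,0,0,0,0,0],[0.06,0,0,0,0,0,0],[0.06,0,0,0.6,0,0,0],[0.06,0,0,0.4,0,0,0],[0.06,0,0,0,0,0,0]]'|head -4
python3 -m crank '[[0.02,0,0,0,0,0,0],[0.02,0,0,0,0,0,0],[0.02,0,0,0,0,0,0],[0.02,0,0,0,0,0,0],[0.02,0,0,0,0,0,0]]'
python3 -m crank '[[0.02,0,0,-2,0,0,0],[0.02,0,0,-4,0,0,0],[0.02,0,0,-6,0,0,0],[0.02,0,0,-7,0,0,0],[0.02,0,0,-7,0,0,0]]'
python3 d.py .465 -.2475 .14 -9.8
```

```text
clock: 15.95
ee_pos: [0.4718, 0.085, 0.0082]
tool_rot: [0.643, 0.766, -0.0, -0.0]
wrist_force: [0.5, -0.5, -0.2]
clock: 16.37
ee_pos: [0.4721, 0.0852, 0.0089]
tool_rot: [0.643, 0.766, 0.0, 0.0]
wrist_force: [-0.4, 0.3, 2.0]
gripper_width: 0.0337
finger_force: 40.1
clock: 16.78
ee_pos: [0.4711, 0.0854, 0.1403]
tool_rot: [0.642, 0.767, -0.0, -0.001]
wrist_force: [1.9, 0.2, 0.2]
gripper_width: 0.0341
finger_force: 40.0
t 16.78 p [0.4711 0.0854 0.1403] yawY 10.1 d_now [-3.266e-01 -6.430e-02  2.000e-04] rv [-0.002 -0.     0.347] d_after_rot [-3.29e-01  5.06e-02  3.00e-04] F [1.9 0.2 0.2] w 0.0341 gf 40.0
```

```bash
python3 -m crank '[[0.02,0,0,0,0,0,2.3],[0.02,0,0,0,0,0,2.32],[0.02,0,0,0,0,0,2.32],[0.02,-6.6,1,0,0,0,0],[0.02,-6.6,1,0,0,0,0]]'|head -2
python3 -m crank '[[0.02,-6.6,1,0,0,0,0],[0.02,-6.6,1,0,0,0,0],[0.02,-6.6,1,0,0,0,0],[0.02,-6.6,1,0,0,0,0],[0.02,-6.6,1,0,0,0,0]]'|head -2
python3 -m crank '[[0.02,-6.6,1,0,0,0,0],[0.02,-6.6,1,0,0,0,0],[0.02,-6.4,1.2,0,0,0,0],[0.02,0,0,0,0,0,0],[0.02,0,0,0,0,0,0]]'
python3 -m crank '[[0.02,0,0,6,0,0,0],[0.02,0,0,6,0,0,0],[0.02,0,0,6,0,0,0],[0.02,0,0,3,0,0,0],[0.02,0,0,0,0,0,0]]'|head -2
python3 d.py .465 -.2475 .013 -9.8
```

```text
clock: 17.2
ee_pos: [0.4706, 0.02, 0.1398]
clock: 17.62
ee_pos: [0.4666, -0.15, 0.1395]
clock: 18.03
ee_pos: [0.4653, -0.2497, 0.139]
tool_rot: [0.767, 0.642, -0.0, -0.0]
wrist_force: [-0.7, 0.9, -0.5]
gripper_width: 0.0336
finger_force: 40.0
clock: 18.45
ee_pos: [0.464, -0.2452, 0.0311]
t 18.45 p [ 0.464  -0.2452  0.0311] yawY -9.7 d_now [-0.0021  0.0014  0.0181] rv [-0.005 -0.003  0.001] d_after_rot [-0.0021  0.0013  0.0181] F [-0.4  0.7 -0.8] w 0.0338 gf 40.0
```

```bash
python3 -m crank '[[0.02,0,0,0,0,0,0],[0.02,0,0,1.6,0,0,0],[0.02,0,0,1.2,0,0,0],[0.02,0,0,0,0,0,0],[0.02,0,0,0,0,0,0]]'|head -4
python3 d.py .465 -.2475 .013 -9.8
python3 -m crank '[[0.02,0,0,0.6,0,0,0],[0.02,0,0,0.4,0,0,0],[0.02,0,0,0,0,0,0]]'|head -4
python3 d.py .465 -.2475 .013 -9.8
```

```text
clock: 18.87
ee_pos: [0.4661, -0.2478, 0.0201]
tool_rot: [0.765, 0.644, -0.0, 0.0]
wrist_force: [-0.6, -0.2, -0.6]
t 18.87 p [ 0.4661 -0.2478  0.0201] yawY -9.9 d_now [ 0.0001 -0.0011  0.0071] rv [ 0.     0.    -0.001] d_after_rot [ 0.0001 -0.0011  0.0071] F [-0.6 -0.2 -0.6] w 0.0341 gf 40.0
clock: 19.12
ee_pos: [0.4659, -0.2478, 0.0146]
tool_rot: [0.765, 0.644, -0.0, -0.0]
wrist_force: [0.2, 0.1, -0.7]
t 19.12 p [ 0.4659 -0.2478  0.0146] yawY -9.9 d_now [ 0.0001 -0.0009  0.0016] rv [-0.     0.    -0.001] d_after_rot [ 0.0001 -0.0009  0.0016] F [ 0.2  0.1 -0.7] w 0.0342 gf 40.0
```

The manual's scale: shifts go in units of 5 mm and turns go in units of 0.05 rad. Converting my numbers, 0.001 m is 0.2.

```bash
python3 -m crank '[[0.02,0,0,0.2,0,0,0],[0.02,0,0,0,0,0,0],[0.02,0,0,0,0,0,0]]'|head -4
python3 -m crank '[[0.085,0,0,0,0,0,0],[0.085,0,0,0,0,0,0],[0.085,0,0,0,0,0,0],[0.085,0,0,0,0,0,0],[0.085,0,0,0,0,0,0]]'
python3 -m crank '[[0.085,0,0,-4,0,0,0],[0.085,0,0,-6,0,0,0],[0.085,0,0,-7,0,0,0],[0.085,0,0,-7,0,0,0],[0.085,0,0,-7,0,0,0]]'|head -2
python3 -m crank '[[0.085,0,0,-6,0,0,0],[0.085,0,0,0,0,0,0]]'|head -2
python3 - <<'E'
from h import *
c=imaging.camera("top"); g=[rect(c,.55,-.3,.2,.3,.1,2000), ]
cv2.imwrite("pics/g4.png",np.hstack([grid(rect(c,.57,-.28,.2,.24,.1,2000),.57,-.28,2000,.02),grid(rect(c,.57,-.16,.2,.24,.022,2000),.57,-.16,2000,.05)]))
E
python3 d.py .47 -.389 .2 -9.8
```

```text
clock: 19.37
ee_pos: [0.466, -0.2477, 0.0138]
tool_rot: [0.765, 0.644, -0.0, -0.0]
wrist_force: [-0.7, -0.8, -0.1]
clock: 19.78
ee_pos: [0.4661, -0.2478, 0.0139]
tool_rot: [0.765, 0.644, 0.0, 0.0]
wrist_force: [0.1, 0.1, 0.3]
gripper_width: 0.0849
finger_force: 0.0
clock: 20.2
ee_pos: [0.4657, -0.2474, 0.1703]
clock: 20.37
ee_pos: [0.469, -0.2485, 0.2049]
t 20.42 p [ 0.4678 -0.2485  0.2021] yawY -9.9 d_now [-0.1381  0.0263  0.0026] rv [ 0.006  0.003 -0.001] d_after_rot [-0.1381  0.0261  0.0021] F [0.2 0.3 0. ] w 0.0853 gf 0.0
```

View pics/g4.png

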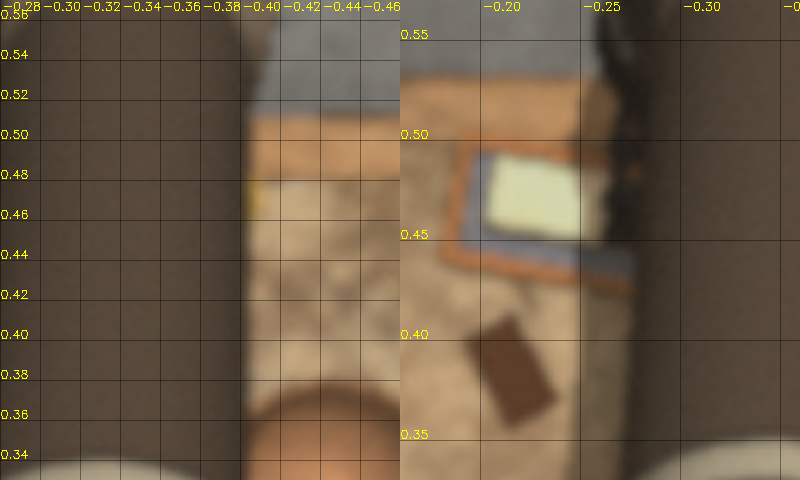

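The offcut lies inside its nest's recess (right half, about 540,195). The jar is hidden by the arm, so I'll read its cap from the initial pictures, rectified at z=0.1.

```bash
python3 - <<'E'
from h import *
c=np.load("top0.npy",allow_pickle=True).item()
a=grid(rect(c,.54,-.32,.13,.14,.1,3000),.54,-.32,3000,.02)
s=imaging.camera("side"); b=grid(rect(s,.54,-.32,.13,.14,.1,3000),.54,-.32,3000,.02)
cv2.imwrite("pics/jar.png",np.hstack([a,b]))
E
```

```text
(no output)
```

View pics/jar.png

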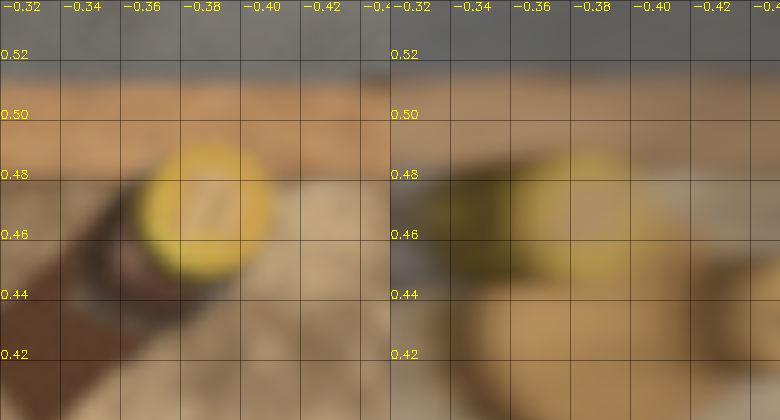

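The cap's circle is at (206,210) in the left half, 45 mm across, giving (0.470,-0.3887). The side view gives (0.467,-0.383), so I'll use (0.469,-0.387).

To row units: -0.034 m is -6.8, 0.006 m is 1.2.

```bash
python3 -m crank '[[0.085,-6.8,1.2,0,0,0,0],[0.085,-6.8,1.2,0,0,0,0],[0.085,-6.8,1.2,0,0,0,0],[0.085,-6.8,1.2,0,0,0,0],[0.085,0,0,0,0,0,0]]'|head -2
python3 -m crank '[[0.085,0,0,0,0,0,0],[0.085,0,0,0,0,0,0]]'|head -2
python3 d.py .469 -.387 .042 -9.8
```

```text
clock: 20.88
ee_pos: [0.4632, -0.3935, 0.1959]
clock: 21.05
ee_pos: [0.4659, -0.3847, 0.197]
t 21.05 p [ 0.4659 -0.3847  0.197 ] yawY -9.8 d_now [-0.002   0.0038  0.155 ] rv [-0.002 -0.002 -0.001] d_after_rot [-0.0017  0.0035  0.155 ] F [0.3 0.7 0.1] w 0.0847 gf 0.0
```

To row units: 0.03 m is 6, 0.02 m is 4.

```bash
python3 -m crank '[[0.085,-0.4,0.6,6,0,0,0],[0.085,0,0,6,0,0,0],[0.085,0,0,6,0,0,0],[0.085,0,0,6,0,0,0],[0.085,0,0,4,0,0,0]]'|head -4
python3 -m crank '[[0.085,0,0,2,0,0,0],[0.085,0,0,0,0,0,0],[0.085,0,0,0,0,0,0],[0.085,0,0,0,0,0,0]]'|head -4
python3 -m crank '[[0.03,0,0,0,0,0,0],[0.03,0,0,0,0,0,0],[0.03,0,0,0,0,0,0],[0.03,0,0,0,0,0,0],[0.03,0,0,0,0,0,0]]'
python3 -m crank '[[0.03,0,0,0,0,0,0],[0.03,0,0,0,0,0,0],[0.03,0,0,0,0,0,0]]'
python3 d.py .469 -.387 .042 -9.8
```

```text
clock: 21.47
ee_pos: [0.4681, -0.3855, 0.0557]
tool_rot: [0.764, 0.645, -0.0, -0.002]
wrist_force: [-0.7, 0.1, 0.5]
clock: 21.8
ee_pos: [0.4701, -0.3883, 0.0503]
tool_rot: [0.765, 0.644, 0.0, 0.001]
wrist_force: [0.7, -0.4, 0.1]
clock: 22.22
ee_pos: [0.4693, -0.3888, 0.05]
tool_rot: [0.765, 0.644, -0.0, 0.001]
wrist_force: [-1.3, 1.1, 6.2]
gripper_width: 0.0447
finger_force: 40.3
clock: 22.47
ee_pos: [0.4693, -0.3888, 0.05]
tool_rot: [0.765, 0.644, -0.0, 0.001]
wrist_force: [-1.3, 1.4, 6.8]
gripper_width: 0.0442
finger_force: 40.3
t 22.47 p [ 0.4693 -0.3888  0.05  ] yawY -9.9 d_now [ 0.0017 -0.0006  0.008 ] rv [ 0.001  0.001 -0.001] d_after_rot [ 0.0017 -0.0006  0.008 ] F [-1.3  1.4  6.8] w 0.0442 gf 40.3
```

To row units: -0.035 m is -7, -0.03 m is -6.

```bash
python3 -m crank '[[0.03,0,0,-2,0,0,0],[0.03,0,0,-6,0,0,0],[0.03,0,0,-7,0,0,0],[0.03,0,0,-7,0,0,0],[0.03,0,0,-7,0,0,0]]'
python3 -m crank '[[0.03,0,0,-4,0,0,0],[0.03,0,0,0,0,0,0]]'|head -2
python3 - <<'E'
from h import *
P=sensors.get_state()["ee_pos"]; c=imaging.camera("side"); p=proj(c,P)[0].astype(int)
cv2.imwrite("pics/g5.png",cv2.resize(c["pixels"][max(p[1]-60,0):p[1]+60,p[0]-60:p[0]+60,::-1],(480,480),interpolation=2))
E
python3 d.py .461 .407 .21 -9.8
```

```text
clock: 22.88
ee_pos: [0.4687, -0.388, 0.1959]
tool_rot: [0.765, 0.644, 0.0, -0.0]
wrist_force: [2.0, -0.4, -1.5]
gripper_width: 0.0446
finger_force: 41.3
clock: 23.05
ee_pos: [0.4712, -0.3893, 0.2199]
t 23.1 p [ 0.4701 -0.3889  0.2171] yawY -9.9 d_now [ 0.7826 -0.1453  0.0043] rv [ 0.004  0.003 -0.001] d_after_rot [ 0.7828 -0.1445  0.0071] F [-1.1 -0.9 -2.4] w 0.0444 gf 41.4
```

View pics/g5.png

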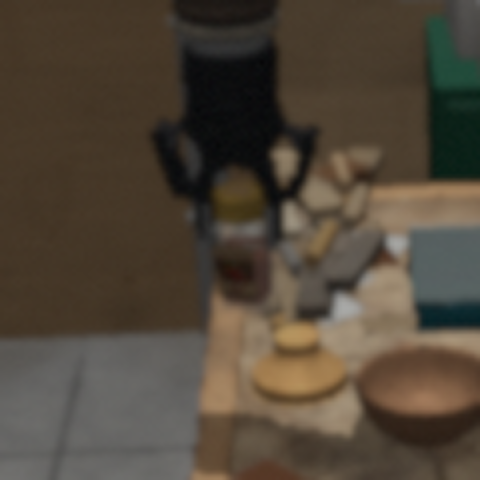

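The jar hangs upright in the grip (cap about 238,195, base about 245,300). I'll carry it across.

To row units: 0.036 m is 7.2, -0.0066 m is -1.32.

```bash
python3 -m crank '[[0.03,7.2,-1.32,0,0,0,0],[0.03,7.2,-1.32,0,0,0,0],[0.03,7.2,-1.32,0,0,0,0],[0.03,7.2,-1.32,0,0,0,0],[0.03,7.2,-1.32,0,0,0,0]]'|head -2
python3 -m crank '[[0.03,7.2,-1.32,0,0,0,0],[0.03,7.2,-1.32,0,0,0,0],[0.03,7.2,-1.32,0,0,0,0],[0.03,7.2,-1.32,0,0,0,0],[0.03,7.2,-1.32,0,0,0,0]]'|head -2
python3 -m crank '[[0.03,7.2,-1.32,0,0,0,0],[0.03,7.2,-1.32,0,0,0,0],[0.03,7.2,-1.32,0,0,0,0],[0.03,7.2,-1.32,0,0,0,0],[0.03,7.2,-1.32,0,0,0,0]]'|head -2
python3 -m crank '[[0.03,7.2,-1.32,0,0,0,0],[0.03,7.2,-1.32,0,0,0,0],[0.03,7.2,-1.32,0,0,0,0],[0.03,7.2,-1.32,0,0,0,0],[0.03,0,0,0,0,0,0]]'
python3 -m crank '[[0.03,0,0,0,0,0,0],[0.03,0,0,0,0,0,0]]' | head -2
python3 d.py .461 .407 .21 -9.8
```

```text
clock: 23.52
ee_pos: [0.466, -0.2035, 0.2126]
clock: 23.93
ee_pos: [0.4642, -0.0209, 0.2129]
clock: 24.35
ee_pos: [0.4627, 0.1618, 0.2128]
clock: 24.77
ee_pos: [0.4592, 0.315, 0.2132]
tool_rot: [0.762, 0.647, 0.001, -0.003]
wrist_force: [-0.6, -0.6, -1.5]
gripper_width: 0.0444
finger_force: 41.4
clock: 24.93
ee_pos: [0.4619, 0.3063, 0.2126]
t 24.93 p [0.4619 0.3063 0.2126] yawY -9.8 d_now [ 0.0991 -0.018   0.0024] rv [-0.002  0.002 -0.   ] d_after_rot [ 0.0991 -0.018   0.0026] F [ 0.1 -1.5 -0.8] w 0.0445 gf 41.4
```

```bash
python3 -m crank '[[0.03,6.6,-1.2,0,0,0,0],[0.03,6.6,-1.2,0,0,0,0],[0.03,6.6,-1.2,0,0,0,0],[0.03,0,0,0,0,0,0],[0.03,0,0,0,0,0,0]]'|head -2
python3 -m crank '[[0.03,0,0,7,0,0,0],[0.03,0,0,7,0,0,0],[0.03,0,0,7,0,0,0],[0.03,0,0,6,0,0,0],[0.03,0,0,0,0,0,0]]'|head -2
python3 -m crank '[[0.03,0,0,0,0,0,0],[0.03,0,0,0,0,0,0]]'|head -2
python3 d.py .461 .407 .054 -9.8
```

```text
clock: 25.35
ee_pos: [0.4613, 0.4077, 0.213]
clock: 25.77
ee_pos: [0.4607, 0.4013, 0.0726]
clock: 25.93
ee_pos: [0.4629, 0.4072, 0.0805]
t 25.93 p [0.4629 0.4072 0.0805] yawY -9.9 d_now [-0.0006 -0.0019  0.0265] rv [ 0.001 -0.001 -0.003] d_after_rot [-0.0006 -0.0019  0.0265] F [ 0.7  0.7 -0.7] w 0.0446 gf 41.6
```

```bash
python3 -m crank '[[0.03,0,-0.4,2,0,0,0],[0.03,0,0,1.6,0,0,0],[0.03,0,0,0.8,0,0,0],[0.03,0,0,0,0,0,0],[0.03,0,0,0,0,0,0]]'|head -4
python3 -m crank '[[0.03,0,0,0.4,0,0,0],[0.03,0,0,0,0,0,0],[0.03,0,0,0,0,0,0]]'|head -4
python3 d.py .461 .407 .054 -9.8
```

```text
clock: 26.35
ee_pos: [0.4596, 0.408, 0.0567]
tool_rot: [0.765, 0.644, -0.0, 0.0]
wrist_force: [-0.1, -0.1, -0.9]
clock: 26.6
ee_pos: [0.4598, 0.4081, 0.0549]
tool_rot: [0.765, 0.644, 0.0, 0.0]
wrist_force: [1.1, 0.3, -1.5]
t 26.6 p [0.4598 0.4081 0.0549] yawY -9.8 d_now [-0.0009  0.0014  0.0009] rv [ 0.    -0.    -0.001] d_after_rot [-0.0009  0.0014  0.0009] F [ 1.1  0.3 -1.5] w 0.0443 gf 41.6
```

To row units: 0.001 m is 0.2.

```bash
python3 -m crank '[[0.03,0,0,0.2,0,0,0],[0.03,0,0,0,0,0,0]]'|head -4
python3 -m crank '[[0.085,0,0,0,0,0,0],[0.085,0,0,0,0,0,0],[0.085,0,0,0,0,0,0],[0.085,0,0,0,0,0,0],[0.085,0,0,0,0,0,0]]'|tail -3
python3 -m crank '[[0.085,0,0,-4,0,0,0],[0.085,0,0,-6,0,0,0],[0.085,0,0,-7,0,0,0],[0.085,0,0,-7,0,0,0],[0.085,0,0,-7,0,0,0]]'|head -2
python3 -m crank '[[0.085,-7,0,-4,0,0,0],[0.085,-7,0,-2,0,0,0],[0.085,-7,0,0,0,0,0],[0.085,-7,0,0,0,0,0],[0.085,-7,0,0,0,0,0]]'|head -2
python3 -m crank '[[0.085,-7,0,0,0,0,0],[0.085,-7,0,0,0,0,0],[0.085,-7,0,0,0,0,0],[0.085,-7,0,0,0,0,0],[0.085,0,0,0,0,0,0]]'|head -2
python3 - <<'E'
from h import *
c=imaging.camera("top"); s=imaging.camera("side")
N=dict(jar=(.461,.407,.104,45/2),box=(.463,-.0785,.059,34),block=(.323,.289,.04,(64,100,10)),off=(.465,-.2475,.026,(35,90,-10)))
T=[]
for cam in(c,s):
  row=[]
  for n,(x,y,z,g) in N.items():
    if n=="box": z,g=.032,46.5
    im=rect(cam,x+.08,y+.08,.16,.16,z,1250); o=(100,100)
    if isinstance(g,tuple): 
        b=cv2.boxPoints((o,(g[1]*1.25,g[0]*1.25),-g[2])); cv2.polylines(im,[b.astype(int)],True,(0,0,255))
    else: cv2.circle(im,o,int(g*1.25),(0,0,255))
    row.append(im)
  T.append(np.hstack(row))
cv2.imwrite("pics/fin.png",np.vstack(T))
E
```

```text
clock: 26.77
ee_pos: [0.4598, 0.4083, 0.0541]
tool_rot: [0.765, 0.644, 0.0, -0.0]
wrist_force: [-0.2, -0.0, 0.7]
wrist_force: [0.2, -0.5, -0.8]
gripper_width: 0.0852
finger_force: 0.0
clock: 27.6
ee_pos: [0.4594, 0.4078, 0.2103]
clock: 28.02
ee_pos: [0.4293, 0.2341, 0.2389]
clock: 28.43
ee_pos: [0.4048, 0.0908, 0.2383]
```

View pics/fin.png

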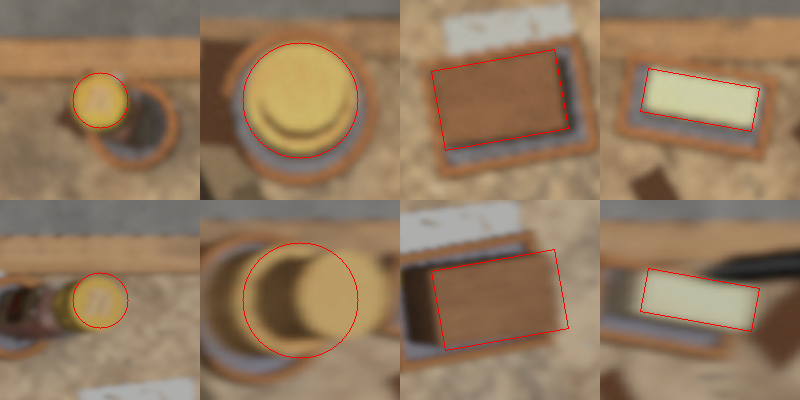

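In both views every piece matches its expected seated outline within a few mm: the jar at (100,100), box (300,100), block (500,100) and offcut (700,100). The arm is clear, so I'm handing in.

```bash
python3 -c "
from rig import sign_off; print(sign_off())"
```

```text
the job is handed in; nothing more can be done
None
```

I put all four pieces in their own nests, released them and moved the arm clear, then handed the job in at about 28 s. The last top and side pictures showed each piece within a few mm of its nest's centre, but sign-off returned no verdict.

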